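# Index the sample carousel and show a capsule's base to the inspection camera

### The job

Turn the carousel so that the orange-capped steel capsule clicks into place at the opening of the clear guard, let go of the carousel, then lift that capsule out through the opening. Hold it in the air in front of the inspection camera with its flat base squarely facing the lens, centred on the lens axis and 100 mm from the lens, and finish while still holding it there, still. Leave the other capsules in their pockets and the carousel on its click, and do not touch the camera or disturb the beaker and the bottle.

Things in the scene. Friction and masses are not known exactly. Their poses are not given: they have to be found in the camera images.
- carousel: Fixed white round housing of the sample carousel, 284 mm across. Origin on its axis on the bench, z up; -x points to the middle of the guard's opening (orange tab). A clear guard plate with metal edging, 128-132 mm above the bench, covers 58 to 144 mm radius all round but for the opening (77 mm wide at its inner end, 130 mm at the pocket). Four posts at 139 mm radius carry it, none in the opening.
- turret (a joint): Angle of the aluminium turntable (260 mm across, upper face 55 mm above the bench), rad, positive anticlockwise from above; 0 at the start, travel -3.3 to 3.3. A sprung detent clicks every 60 degrees (1.047 rad), 0 included; it pulls to the nearest click from within about 0.4 rad and resists turning, fast turning more so; turn smoothly. At each click a pocket is in the opening. Capsules ride along.
- knob (a point): Centre of the blue bar knob that turns the turntable: on the carousel's axis, 165 mm above the bench. The bar is 50 mm long along this point's x axis, 16 mm wide (y), 30 mm high (150 to 180 mm above the bench), on a 16 mm steel shaft. It turns with the turntable; at the start its length points to the opening.
- station (a point): Where the centre of a capsule standing in the pocket at the opening lies: 100 mm from the carousel's axis, 87 mm above the bench; fixed to the housing. There are six pockets at 60 degree steps on that radius: black collars 10 mm high, inner diameter 39 mm, standing on the turntable. The pockets next to this one are under the guard.
- capsule_orange_mid (a point): Centre (half-way up) of the capsule to be shown: a steel cylinder 36 mm in diameter and 64 mm high, its top 14 mm a bright orange cap of the same diameter, about 0.16 kg. z runs from base to cap. At the start it stands in one of the two pockets next to the opening, left or right, under the guard; the pocket at the opening is empty.
- capsule_orange_base (a point): Centre of the flat underside of the orange-capped capsule, 32 mm below its middle; z runs from base to cap.
- capsule_grey_mid (a point): Centre of a like capsule with a grey cap, in the other pocket next to the opening. It stays in its pocket.
- capsule_green_mid (a point): Centre of a like capsule with a green cap, in the pocket opposite the opening at the start. It stays in its pocket.
- lens (a point): Centre of the camera's lens face. z is the viewing direction: upwards, leaning 0.25 to 0.5 rad from vertical roughly towards the robot. The camera is a black cylinder 54 mm across (44 mm at the lens), 72 mm long, in a yoke whose pivot is 75 mm above the bench, 40 mm behind the lens face. The clamp is stiff but a push would turn it.
- camera (a joint): Lean of the camera's viewing direction from vertical, rad; differs each time and must be left as it is.
- stand: The camera's fixed foot (100 mm square, 12 mm thick) and yoke (two posts 89 mm high, 76 mm apart outside, 96 mm over the clamp knobs). Origin under the foot's centre on the bench; the camera leans to its -x side.
- beaker: A loose glass beaker, 60 mm across and 75 mm high, origin at the underside; bystander.
- bottle: A loose amber bottle with a white cap, 50 mm across and 110 mm high, origin at the underside; bystander.
Mind the look-alikes: they are no part of the job. Of the things that look like the stand, the smallest one is meant.

How it is judged:
On the way, in this order (a step that is already met when the one before it is completed fails the run):
1. the orange-capped capsule stands in its pocket at the opening, the turntable at rest on its click and let go (horizontal distance between capsule_orange_mid and station below 0.01 m and z of capsule_orange_mid in the frame of carousel below 0.095 m and angle between capsule_orange_mid's own z axis and vertical below 0.35 rad and (value of joint turret between 0.9672 and 1.1272 rad or value of joint turret between -1.1272 and -0.9672 rad) and velocity of joint turret between -0.1 and 0.1 rad/s and contact force between the fingers and turret below 0.3 N), for 0.2 s.
2. the capsule is lifted clear of its pocket in the fingers (z of capsule_orange_base in the frame of carousel above 0.075 m and contact force between the fingers and capsule_orange above 1 N), for 0.1 s.
At the end, for the whole second after the job is handed in: Gripper still holds the capsule at rest, touching nothing else: base centre 85-115 mm in front of the lens, within 12 mm of its axis in x and y, base to the lens, axis within 0.17 rad of the view; turntable within 0.08 rad of that click; grey and green capsules stand in their pockets (x of capsule_orange_base in the frame of lens between -0.012 and 0.012 m and y of capsule_orange_base in the frame of lens between -0.012 and 0.012 m and z of capsule_orange_base in the frame of lens between 0.085 and 0.115 m and z of capsule_orange_mid in the frame of lens above 0.11 m and angle between the z axis of capsule_orange_base and the z axis of lens, either way round below 0.17 rad and contact force between the fingers and capsule_orange above 1 N and linear speed of capsule_orange below 0.02 m/s and angular speed of capsule_orange below 0.2 rad/s and contact force between capsule_orange and stand below 0.1 N and contact force between capsule_orange and carousel below 0.1 N and (value of joint turret between 0.9672 and 1.1272 rad or value of joint turret between -1.1272 and -0.9672 rad) and z of each of capsule_grey_mid, capsule_green_mid in the frame of carousel below 0.095 m and angle between each of capsule_grey_mid, capsule_green_mid's own z axis and vertical below 0.35 rad); the arm keeps its last pose, push and grip.
It fails at once if another capsule lifted out of its pocket or tipped (not (z of capsule_grey_mid in the frame of carousel below 0.095 m and angle between capsule_grey_mid's own z axis and vertical below 0.35 rad) or not (z of capsule_green_mid in the frame of carousel below 0.095 m and angle between capsule_green_mid's own z axis and vertical below 0.35 rad)).
It fails at once if the camera touched (contact force between stand and the arm above 1 N or contact force between stand and the fingers above 1 N or contact force between stand and capsule_orange above 1 N or distance of lens from where it was at the start of the episode above 0.005 m).
It fails at once if the beaker or the bottle pushed more than 15 mm or tipped (distance of any of beaker, bottle from where it was at the start of the episode above 0.015 m or angle between any of beaker, bottle's own z axis and vertical above 0.3 rad).
It also fails if it takes over 56 s, if anything falls off the work surface, if the arm or the gripper's body presses on something with over 40 N, if the wrist force passes 120 N, or if a joint passes its speed limit or range.

### The arm

A 7-joint arm with a two-finger parallel gripper is mounted at the origin on the work surface. World frame = base frame: x ahead of the robot, y to its left, z up, the work surface at z = 0. Lengths are in m, angles in rad, forces in N, time in s.
With the tool pointing down it reaches from about 0.4 to 0.875 m from the base axis. Payload 19.3 kg.
Tool frame: the origin (TCP) lies at the very end of the fingers, on their centre line; the grasp point (between the pads) lies bot.pinch_z behind it (bot.pinch_z is the distance from the TCP to the grasp point, in m); z points along the fingers, y is the line along which they close (so a half turn about z gives the same grasp; the last joint's range is limited). The gripper opens to 85 mm and grips with 20 to 120 N. Pads are 22 mm wide; open, the fingers measure 114 mm over their backs; the gripper's body (76 mm by 85 mm) begins 54 mm behind the grasp point. The pads swing forward as they close: fully open they stand 13 mm farther back than shut.
Start: joints at [-0.07, 0.521, -0.036, 1.599, 0.021, 1.021, -0.113], TCP at [0.625, -0, 0.203] pointing down, gripper open.
Joint ranges: [-2.91, 2.91], [-0.3, 2.13], [-1.5, 1.42], [0.17, 2.43], [-1.26, 4.41], [0.16, 1.93], [-2.52, 2.52]. Speed limits (rad/s): [1.89, 1.89, 2.39, 2.39, 3.01, 3.01, 3.01].

### API

Orientations are given as [roll, pitch, yaw] about the fixed x, y, z axes, in that order (R = Rz(yaw) Ry(pitch) Rx(roll)).
In Python, from workcell import bot, grab_frame, ticket gives the robot as it stands.
- The arm moves only by the tool arm_command, never from a script. Its argument "commands" is a list of rows, each a list of 3 entries, a list of its own where there are three numbers: the shift along the world's x, y, z in mm, then the turn about the world's z in rad, then the gripper command: -1 is fully open, 1 is shut, values between are in proportion. In form: [[[tx, ty, tz], roll, fingers], ...]. A call has 1 to 20 rows; each row shifts and turns the commanded pose from where the row before left it; what a row does not reach is not made up. A row lasts 1/10 s, in which the tool goes at most 50 mm and 8.59 degrees, less where a joint would pass 70% of its speed; a pose out of reach is approached as far as the arm can. A call with a gripper value outside its range is refused whole. The fingers move at their own pace and stop on an object; "newtons" is the grip in N (left out, the last holds). Time passes only in rows, so rows that do not move let the fingers close. It gives the time, the measured TCP pose, the force, the opening and the grip force at its end, in the units of the state.
- bot.observe(): the state, without advancing time (a new reading comes with each control period).
- grab_frame(name): name is "scene" or "side" or "wrist"; returns a dict with "image" (384x512x3 uint8, red, green, blue), "vertical_fov" (degrees; the focal length in pixels is half the picture's height over the tangent of half this angle, whatever the lens; pixels are square), "cx", "cy" (the principal point, pixels), "R" (3x3) and "t" (3): a world point X has camera coordinates R X + t. Camera axes: x right, y down, z forward; pixel columns grow to the right and rows downward; lengths in m; the calibration is good to about 2 mm. A picture is of the moment at which its call begins. There is no depth.
- ticket.job_done(): hands the job in; it is judged then, once.
The state is a dict: "clock": time; "qpos": joint angles; "qd": joint speeds; "joint_efforts": joint torques, N m; "position": TCP position; "tool_rot": TCP orientation; "force": force on the tool from outside, world axes, zero at the start; "moment": the same for the moment, N m; "grip_width": finger opening in m; "finger_force": force on a finger pad.
Only numpy, scipy, OpenCV 4.12 (cv2) and the standard library are available. Lean on these libraries where they do the work, as an engineer would, in place of code of your own. Each camera call takes 0.05 s, during which the arm holds its last target. There are 200 camera calls.

## Working session

There is one attempt and no reset: what is moved stays moved. The work goes in short steps, Python scripts to look and compute and a tool call to move; the robot and the scene stay as the last step left them, time stands still between calls to the robot, and variables do not carry over. Pictures are saved under pics/ and viewed, at most 10 in all, crops included, and the job is handed in when it is done.

Besides the shell and the picture viewer there is one more tool, called as name(argument=value, ...) on one line, values as JSON. arm_command: Moves the arm, as the interface text tells. Its arguments: {"type":"object","properties":{"commands":{"type":"array"},"newtons":{"type":"number"}},"required":["commands"]}

```bash
mkdir -p pics; ls
cat > h.py <<'E'
from workcell import bot, grab_frame, ticket
import numpy as np, cv2
def shot(n,fn=None):
    f=grab_frame(n)
    if fn: cv2.imwrite(f'pics/{fn}.png',f['image'][:,:,::-1])
    return f
def foc(f): return f['image'].shape[0]/2/np.tan(np.radians(f['vertical_fov'])/2)
def ray(f,u,v):
    R=np.array(f['R']);t=np.array(f['t']);k=foc(f)
    d=R.T@np.array([(u-f['cx'])/k,(v-f['cy'])/k,1]);return -R.T@t,d/np.linalg.norm(d)
def onz(f,u,v,z):
    o,d=ray(f,u,v);return o+d*(z-o[2])/d[2]
def proj(f,X):
    c=np.array(f['R'])@np.array(X)+np.array(f['t']);k=foc(f);return c[0]/c[2]*k+f['cx'],c[1]/c[2]*k+f['cy']
def tri(rays):
    A=0;b=0
    for o,d in rays:
        P=np.eye(3)-np.outer(d,d);A=A+P;b=b+P@o
    return np.linalg.solve(A,b)
E
python3 - <<'E'
from h import *
ims=[]
for n in ("scene","side","wrist"):
    f=shot(n,'a_'+n); print(n,f['vertical_fov'],np.round(-np.array(f['R']).T@f['t'],3),np.round(f['R'],2).tolist())
print(bot.observe(),bot.pinch_z)
E
```

```text
pics
scene 48.317667221668444 [1.187 0.45  0.696] [[-0.68, 0.73, -0.0], [0.43, 0.39, -0.81], [-0.6, -0.55, -0.58]]
side 57.7951906268176 [0.44  0.685 0.685] [[-0.98, -0.21, 0.0], [-0.12, 0.54, -0.83], [0.17, -0.81, -0.56]]
wrist 61.109263570508794 [0.625 0.074 0.374] [[1.0, -0.0, -0.0], [0.0, -0.96, 0.29], [-0.0, -0.29, -0.96]]
{'clock': 0.15, 'qpos': array([-0.07017996,  0.52188734, -0.03631772,  1.59985467,  0.02120483,
        1.02107922, -0.11281864]), 'qd': array([ 1.20076641e-04, -1.40979671e-03, -5.15453169e-04, -2.05387319e-03,
        1.14921109e-04,  5.47561018e-05,  8.32385597e-04]), 'joint_efforts': array([ 4.00798544e-04, -9.27376485e+01,  1.98035471e+00, -3.70049715e+01,
        1.79930578e-02,  6.46477114e-03, -1.41420460e-05]), 'position': array([ 6.24737888e-01, -4.95755764e-05,  2.02959692e-01]), 'tool_rot': array([-3.14075155e+00,  6.41370921e-05,  1.57073906e+00]), 'force': array([-0.30618408,  0.27343243, -0.76241062]), 'moment': array([ 0.0143511 ,  0.0563254 , -0.02783422]), 'finger_force': 0.0, 'grip_width': 0.0857668007693843} 0.0187
```

View pics/a_scene.png

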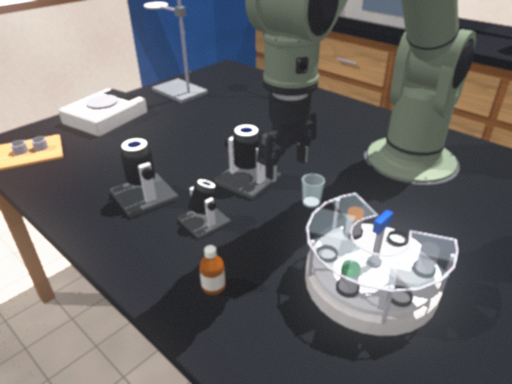

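View pics/a_side.png

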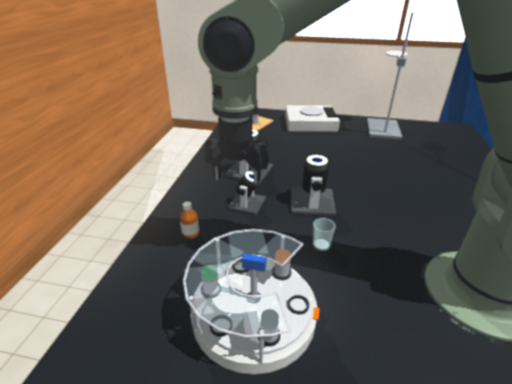

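Scene: carousel about (375,275), with the knob at (383,222) and the orange capsule at (355,215). The smallest camera stand is at about (204,205) and the bottle at (212,270). The beaker is at (312,190). Side: knob (254,262), orange tab (317,314), orange capsule (282,258), small stand about (248,190).

```bash
cat >> h.py <<'E'
def blobs(im,lo,hi,mina=15):
    m=cv2.inRange(cv2.cvtColor(im,cv2.COLOR_RGB2HSV),lo,hi)
    n,l,s,c=cv2.connectedComponentsWithStats(m)
    return [(c[i].round(1).tolist(),s[i].tolist()) for i in range(1,n) if s[i][4]>=mina]
E
python3 - <<'E'
from h import *
F={n:shot(n) for n in("scene","side")}
for n,f in F.items():
    print(n,'blue',[b for b in blobs(f['image'],(105,150,80),(125,255,255)) if b[0][1]>150],'orange',blobs(f['image'],(5,130,120),(18,255,255)),'green',blobs(f['image'],(55,60,60),(85,255,255)))
k=tri([ray(F['scene'],383,221),ray(F['side'],254,262)]);print('knob',k)
b=[]
S=F['scene']['image'][160:250,150:260];T=F['side']['image'][155:225,205:315]
T=cv2.resize(T,None,fx=4,fy=4,interpolation=3);S=cv2.resize(S,None,fx=3.5,fy=3.5,interpolation=3)
S=S[:280]
o=np.zeros((600,800,3),np.uint8);o[:280,:T.shape[1]]=T[:280];o[300:580,:S.shape[1]]=S
cv2.imwrite('pics/crop.png',o[:,:,::-1])
print('stand',onz(F['scene'],204,220,.012),onz(F['side'],247,203,.012),'beaker',onz(F['scene'],312,203,0),onz(F['side'],322,246,0),'bottle',onz(F['scene'],213,288,0),onz(F['side'],190,236,0),'tab',onz(F['side'],317,314,.04))
E
```

```text
scene blue [([383.5, 217.0], [375, 210, 18, 15, 155])] orange [([367.5, 46.8], [342, 41, 51, 14, 66]), ([389.1, 69.4], [386, 56, 7, 30, 74]), ([477.4, 72.3], [470, 70, 17, 5, 21]), ([356.8, 84.8], [320, 74, 66, 21, 128]), ([494.6, 76.4], [488, 74, 14, 6, 20]), ([500.5, 98.8], [492, 80, 20, 41, 205]), ([483.9, 124.1], [454, 113, 58, 27, 192]), ([211.3, 265.4], [200, 255, 24, 22, 343])] green [([350.5, 268.5], [342, 261, 18, 16, 216])]
side blue [([253.3, 261.6], [242, 254, 24, 16, 291])] orange [([71.2, 113.7], [0, 0, 174, 298, 35496]), ([189.7, 216.1], [182, 209, 15, 15, 158]), ([316.3, 313.0], [313, 307, 7, 13, 70])] green [([208.6, 272.6], [201, 265, 16, 16, 209])]
knob [0.54282876 0.17999962 0.16586421]
stand [ 0.66184499 -0.23405726  0.012     ] [ 0.65162884 -0.23210668  0.012     ] beaker [ 0.40428479 -0.08518897  0.        ] [ 0.39733173 -0.08680727  0.        ] bottle [ 0.79311735 -0.05560579  0.        ] [ 0.78397723 -0.04763648  0.        ] tab [0.40050009 0.18110532 0.04      ]
```

View pics/crop.png

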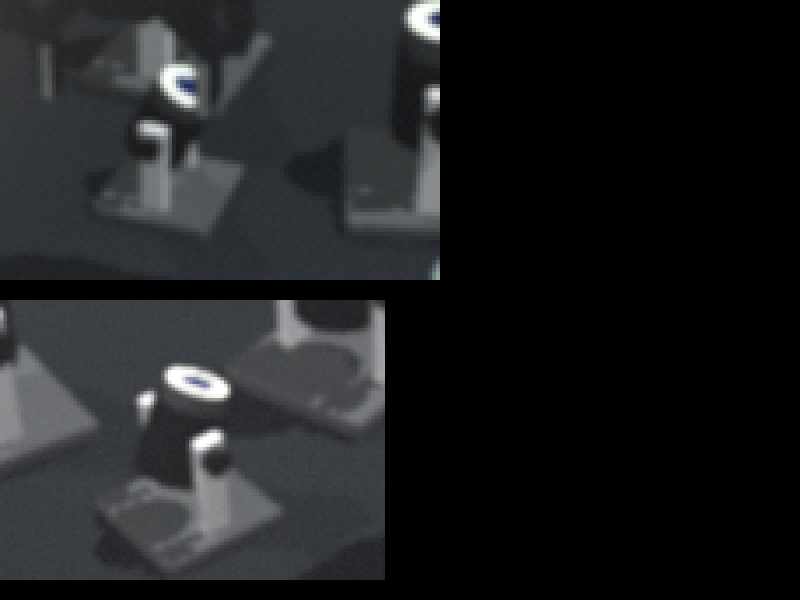

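Crop: the lens ring is at side (250,176.5) and scene (206.3,183.4). The lens leans towards -x, and the foot is visible in both views.

Run:
```python
from h import *
F={n:shot(n) for n in("scene","side")}
print('lens',tri([ray(F['scene'],206.3,183.4),ray(F['side'],250,176.5)]))
print('orange cap',onz(F['scene'],355,215,.115),onz(F['side'],282,257,.115),'green',onz(F['scene'],350.5,268.5,.115),onz(F['side'],208.6,272.6,.115))
print('knob',tri([ray(F['scene'],383.5,217),ray(F['side'],253.3,261.6)]))
```

```text
lens [ 0.64219564 -0.2360255   0.11370296]
orange cap [0.50506443 0.09942574 0.115     ] [0.49296675 0.09984536 0.115     ] green [0.65009473 0.18228197 0.115     ] [0.64343824 0.18156508 0.115     ]
knob [0.54276877 0.18135364 0.1726898 ]
```

arm_command(commands=[[[-8,15,15],-0.14,-1],[[-8,15,15],-0.14,-1],[[-8,15,15],-0.14,-1],[[-8,15,15],-0.14,-1],[[-8,15,0],-0.14,-1],[[-8,15,0],-0.14,-1],[[-8,15,0],-0.14,-1],[[-8,15,0],-0.14,-1],[[-8,0,0],-0.14,-1],[[-8,0,0],-0.14,-1],[[0,0,0],-0.17,-1],[[0,0,0],0,-1],[[0,0,0],0,-1]])

```text
clock: 1.65
position: [0.545, 0.1201, 0.2634]
tool_rot: [3.142, -0.0, 0.026]
force: [1.0, 0.0, -0.2]
grip_width: 0.0856
finger_force: 0.0
```

Run:
```python
from h import *
f=shot('wrist','w1');print(bot.observe()['qpos'].round(3), blobs(f['image'],(105,150,80),(125,255,255)))
m=cv2.inRange(cv2.cvtColor(f['image'],cv2.COLOR_RGB2HSV),(105,150,80),(125,255,255))
ps=np.argwhere(m)[:,::-1].astype(np.float32)
r=cv2.minAreaRect(ps);print(r);c=cv2.boxPoints(r)
for p in c: print(p,onz(f,*p,.18).round(4))
print(onz(f,*r[0],.18), blobs(f['image'],(5,130,120),(18,255,255)))
```

```text
[-0.53   0.364  0.279  1.717 -0.111  1.076 -1.762] [([182.3, 180.8], [170, 151, 25, 62, 1391])]
((182.0, 181.5), (61.0, 24.0), 90.0)
[170. 151.] [0.5733 0.1871 0.18  ]
[194. 151.] [0.5737 0.1682 0.18  ]
[194. 212.] [0.5224 0.1697 0.18  ]
[170. 212.] [0.5219 0.1897 0.18  ]
[0.54856543 0.17861686 0.18      ] [([205.8, 258.3], [195, 255, 23, 7, 131])]
```

View pics/w1.png

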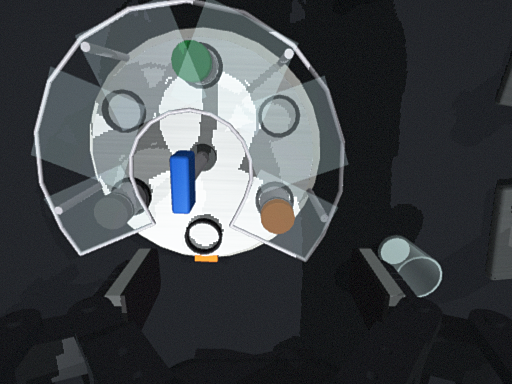

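The wrist view shows the blue bar at (182,181) and the empty pocket at (204,235) over the tab at (206,258). The orange capsule is at (277,216) on the right and grey is on the left, so the turret must go to -60°. Joint 7 needs the other half-turn of the wrist first.

arm_command(commands=[[[0,6,0],0.149,-1],[[0,6,0],0.149,-1],[[0,6,0],0.149,-1],[[0,6,0],0.149,-1],[[0,6,0],0.149,-1],[[0,6,0],0.149,-1],[[0,6,0],0.149,-1],[[0,6,0],0.149,-1],[[0,6,0],0.149,-1],[[0,6,0],0.149,-1],[[0,0,0],0.149,-1],[[0,0,0],0.149,-1],[[0,0,0],0.149,-1],[[0,0,0],0.149,-1],[[0,0,0],0.149,-1],[[0,0,0],0.149,-1],[[0,0,0],0.149,-1],[[0,0,0],0.149,-1],[[0,0,0],0.149,-1],[[0,0,0],0.149,-1]])

```text
clock: 3.7
position: [0.5452, 0.1797, 0.2634]
tool_rot: [3.141, 0.0, 3.01]
force: [0.2, 0.5, -1.0]
grip_width: 0.0853
finger_force: 0.0
```

arm_command(commands=[[[0,0,0],0.13,-1],[[0,0,0],0,-1],[[0,0,0],0,-1]])

```text
clock: 4.0
position: [0.5451, 0.1797, 0.2634]
tool_rot: [3.141, -0.0, 3.128]
force: [0.1, 0.1, -0.0]
grip_width: 0.0855
finger_force: 0.0
```

Run:
```python
from h import *
f=shot('wrist','w2');print(bot.observe()['qpos'].round(3),bot.observe()['tool_rot'],-f['R'].T@f['t'])
m=cv2.inRange(cv2.cvtColor(f['image'],cv2.COLOR_RGB2HSV),(105,150,80),(125,255,255))
ps=np.argwhere(m)[:,::-1].astype(np.float32)
r=cv2.minAreaRect(ps);print(r);c=cv2.boxPoints(r)
for p in c: print(p,onz(f,*p,.18).round(4))
```

```text
[-0.143  0.402 -0.383  1.651  0.163  1.12   0.988] [3.14156636e+00 1.24928552e-05 3.12786124e+00] [0.47045879 0.18034217 0.43430236]
((256.5, 183.5), (63.0, 19.0), 90.0)
[247. 152.] [0.5156 0.1738 0.18  ]
[266. 152.] [0.5158 0.1888 0.18  ]
[266. 215.] [0.5689 0.1886 0.18  ]
[247. 215.] [0.5687 0.1727 0.18  ]
```

arm_command(commands=[[[0,1,-25],0.014,-1],[[0,0,-30],0,-1],[[0,0,-30],0,-1],[[0,0,-20],0,-1],[[0,0,-9],0,-1],[[0,0,0],0,0.4],[[0,0,0],0,1],[[0,0,0],0,1],[[0,0,0],0,1],[[0,0,0],0,1],[[0,0,0],0,1],[[0,0,0],0,1]], newtons=40)

```text
clock: 5.25
position: [0.5453, 0.1814, 0.1502]
tool_rot: [3.141, 0.001, -3.138]
force: [-1.1, 0.7, 6.1]
grip_width: 0.0138
finger_force: 39.0
```

arm_command(commands=[[[0,0,0],-0.02,1],[[0,0,0],-0.04,1],[[0,0,0],-0.06,1],[[0,0,0],-0.06,1],[[0,0,0],-0.06,1],[[0,0,0],-0.06,1],[[0,0,0],-0.06,1],[[0,0,0],-0.06,1],[[0,0,0],-0.06,1],[[0,0,0],-0.06,1],[[0,0,0],-0.06,1],[[0,0,0],-0.06,1],[[0,0,0],-0.06,1],[[0,0,0],-0.06,1],[[0,0,0],-0.06,1],[[0,0,0],-0.06,1],[[0,0,0],-0.06,1],[[0,0,0],-0.06,1],[[0,0,0],-0.03,1],[[0,0,0],0,1]])

```text
clock: 7.25
position: [0.5452, 0.1812, 0.1501]
tool_rot: [3.141, 0.0, 2.094]
force: [-1.7, -1.2, 7.0]
grip_width: 0.0137
finger_force: 39.1
```

arm_command(commands=[[[0,0,0],0,0],[[0,0,0],0,0],[[0,0,0],0,-1],[[0,0,0],0,-1],[[0,0,20],0,-1],[[0,0,30],0,-1],[[0,0,30],0,-1],[[0,0,30],0,-1],[[0,0,0],0,-1],[[0,0,0],0,-1]])

```text
clock: 8.25
position: [0.5451, 0.181, 0.2597]
tool_rot: [3.141, 0.0, 2.095]
force: [-0.4, -0.9, -0.3]
grip_width: 0.0856
finger_force: 0.0
```

Run:
```python
from h import *
f=shot('wrist','w3');print(bot.observe()['qpos'].round(3),bot.observe()['tool_rot'],-f['R'].T@f['t'])
shot('side','s3')
m=cv2.inRange(cv2.cvtColor(f['image'],cv2.COLOR_RGB2HSV),(105,150,80),(125,255,255))
r=cv2.minAreaRect(np.argwhere(m)[:,::-1].astype(np.float32));c=cv2.boxPoints(r)
for p in c: print(p,onz(f,*p,.18).round(4))
P=[onz(f,*p,.18) for p in c]
for a in (P[1]-P[0],P[2]-P[1]): print(np.linalg.norm(a),np.arctan2(a[1],a[0]))
print(blobs(f['image'],(5,80,80),(18,255,255),40))
```

```text
[-0.351  0.387 -0.1    1.667  0.042  1.09   0.061] [-3.14110562e+00 -3.21896486e-05  2.09480141e+00] [0.50760878 0.24529793 0.43060498]
[245. 153.] [0.5241 0.2022 0.18  ]
[264. 153.] [0.5369 0.2096 0.18  ]
[264. 216.] [0.5635 0.1644 0.18  ]
[245. 216.] [0.5499 0.1566 0.18  ]
0.014777101638589904 0.5237739545731993
0.05246361605624178 -1.0383937759390434
[([160.9, 113.4], [139, 81, 46, 57, 1538]), ([307.4, 344.0], [298, 341, 20, 8, 92])]
```

View pics/w3.png

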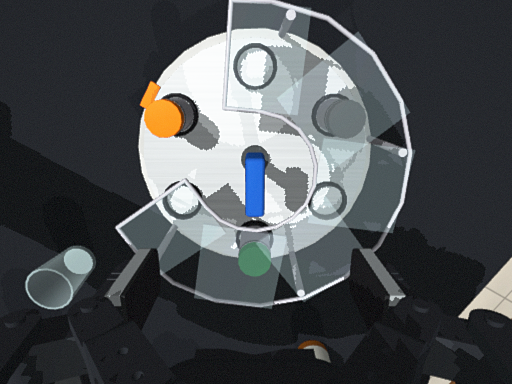

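The orange capsule is now in the opening at about (164,117), beside the tab at (150,95). The bar measures -1.04 rad, so it is on its click, with grey at (338,117) and green at (254,260) still in their pockets. Next I look at the stand from above.

arm_command(commands=[[[5,-15,10],0.1,-1],[[10,-35,10],0.13,-1],[[10,-45,10],0.13,-1],[[15,-45,10],0.13,-1],[[15,-45,0],0.13,-1],[[10,-45,0],0.13,-1],[[10,-45,0],0.13,-1],[[10,-45,0],0.13,-1],[[10,-45,0],0.03,-1],[[5,-35,0],0,-1],[[5,-10,0],0,-1],[[0,0,0],0,-1],[[0,0,0],0,-1]])

```text
clock: 9.65
position: [0.65, -0.2275, 0.2985]
tool_rot: [3.14, -0.001, 3.136]
force: [-0.5, 0.7, -0.0]
grip_width: 0.0856
finger_force: 0.0
```

Run:
```python
from h import *
f=shot('wrist','w4');o=bot.observe();print(o['qpos'].round(3),o['position'],o['tool_rot'])
g=cv2.cvtColor(f['image'],cv2.COLOR_RGB2HSV)
m=cv2.inRange(g,(0,0,200),(180,40,255))
cs,_=cv2.findContours(m,cv2.RETR_EXTERNAL,cv2.CHAIN_APPROX_NONE)
for c in cs:
    if cv2.contourArea(c)>150: print(cv2.contourArea(c),cv2.fitEllipse(c), onz(f,*cv2.fitEllipse(c)[0],.114))
print(blobs(f['image'],(105,120,40),(130,255,255)))
```

```text
[ 0.352  0.564 -0.173  1.279  0.095  1.307  1.746] [ 0.65003672 -0.22721428  0.29895552] [ 3.14066223e+00 -5.79377636e-04  3.13647216e+00]
6595.5 ((256.6772766113281, 339.77972412109375), (42.62891387939453, 266.3542785644531), 89.9141845703125) [ 0.88963647 -0.22624853  0.114     ]
2833.0 ((33.53586196899414, 216.2941436767578), (53.26255798339844, 71.22468566894531), 134.97300720214844) [ 0.71258269 -0.48649546  0.114     ]
408.5 ((120.802001953125, 201.88868713378906), (27.640180587768555, 62.127464294433594), 51.79635238647461) [ 0.69544342 -0.38226103  0.114     ]
344.0 ((243.7263946533203, 152.86297607421875), (32.633853912353516, 35.01661682128906), 103.29452514648438) [ 0.6392339  -0.23955995  0.114     ]
176.5 ((472.51898193359375, 98.6985092163086), (11.521683692932129, 22.724040985107422), 178.76234436035156) [0.58318655 0.00206559 0.114     ]
296.0 ((497.1752624511719, 10.062650680541992), (12.947478294372559, 32.100669860839844), 43.95500946044922) [0.49988668 0.01038467 0.114     ]
[([244.1, 153.0], [234, 143, 21, 21, 359]), ([34.4, 219.0], [17, 203, 36, 33, 918])]
```

View pics/w4.png

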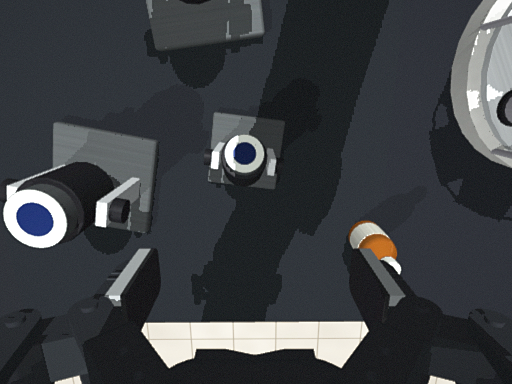

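The small stand's lens is at (244,153). Its foot corners are about (213,113), (284,121), (275,189) and (208,180), and its clamp knobs are at (208,157) and (279,160).

Run:
```python
from h import *
f=shot('wrist');w3=cv2.imread('pics/w3.png')
C=[onz(f,*p,.012)[:2] for p in((213,113),(284,121),(275,189),(208,180))]
c=np.mean(C,0);print('foot',c,[np.linalg.norm(C[i]-C[i-1]).round(4) for i in range(4)])
for a in(C[0]-C[3],C[1]-C[2]): print('x-dir(-x side)',np.degrees(np.arctan2(a[1],a[0])))
for a in(C[1]-C[0],C[2]-C[3]): print('side',np.degrees(np.arctan2(a[1],a[0])))
a=onz(f,208,157,.075);b=onz(f,279,160,.075);print('pivot',a,b,(a+b)/2,np.degrees(np.arctan2(*(b-a)[1::-1])))
S=grab_frame('scene');T=grab_frame('side')
print('lens 3view',tri([ray(f,244,153),ray(S,206.3,183.4),ray(T,250,176.5)]))
for L in(.25,.3,.35,.4,.45,.5): print(L,onz(f,244,153,.075+.04*np.cos(L))[:2],.04*np.sin(L))
```

```text
foot [ 0.65631801 -0.24078254] [np.float64(0.0956), np.float64(0.0982), np.float64(0.0985), np.float64(0.0988)]
x-dir(-x side) 173.2098284876669
x-dir(-x side) 173.5127757644048
side 83.4124569426199
side 81.73447387342826
pivot [ 0.65140052 -0.28455341  0.075     ] [ 0.65561348 -0.19717215  0.075     ] [ 0.653507   -0.24086278  0.075     ] 87.23970622929454
lens 3view [ 0.64111136 -0.23839164  0.11211351]
0.25 [ 0.63968167 -0.23894526] 0.009896158370180918
0.3 [ 0.63977962 -0.23896299] 0.011820808266453582
0.35 [ 0.63989479 -0.23898384] 0.013715912298218055
0.4 [ 0.6400269  -0.23900776] 0.015576733692346021
0.45 [ 0.64017562 -0.23903468] 0.01739862136444921
0.5 [ 0.64034058 -0.23906454] 0.01917702154416812
```

arm_command(commands=[[[-5,10,0],0,-0.3],[[-20,38,0],0,-0.3],[[-20,40,0],0,-0.3],[[-20,40,0],0,-0.3],[[-20,40,0],0,-0.3],[[-20,40,0],0,-0.3],[[-20,40,0],0,-0.3],[[-20,40,0],0,-0.3],[[-20,40,-10],0,-0.3],[[-20,40,-20],0,-0.3],[[-15,30,-20],0,-0.3],[[-5,10,-10],0.006,-0.3],[[0,0,0],0,-0.3],[[0,0,0],0,-0.3]])

```text
clock: 11.25
position: [0.4451, 0.1785, 0.2398]
tool_rot: [-3.141, 0.0, 3.141]
force: [0.1, -0.1, 0.4]
grip_width: 0.0557
finger_force: 0.0
```

Run:
```python
from h import *
f=shot('wrist','w5');o=bot.observe();print(o['position'],o['tool_rot'],o['grip_width'],-f['R'].T@f['t'])
m=cv2.inRange(cv2.cvtColor(f['image'],cv2.COLOR_RGB2HSV),(5,130,80),(18,255,255))
cs,_=cv2.findContours(m,cv2.RETR_EXTERNAL,cv2.CHAIN_APPROX_NONE)
for c in cs:
    if cv2.contourArea(c)>60:
        (u,v),r=cv2.minEnclosingCircle(c);print(cv2.boundingRect(c),u,v,r,onz(f,u,v,.117))
```

```text
[0.44553383 0.17818034 0.23996794] [-3.14144364e+00  9.26813140e-04  3.13964301e+00] 0.05530079761758991 [0.37035915 0.17826946 0.41070018]
(239, 155, 38, 40) 257.76666259765625 174.43333435058594 19.646364212036133 [0.4438253  0.18112055 0.117     ]
(244, 119, 28, 12) 257.6851806640625 124.5 14.40615463256836 [0.39815656 0.18096121 0.117     ]
```

View pics/w5.png

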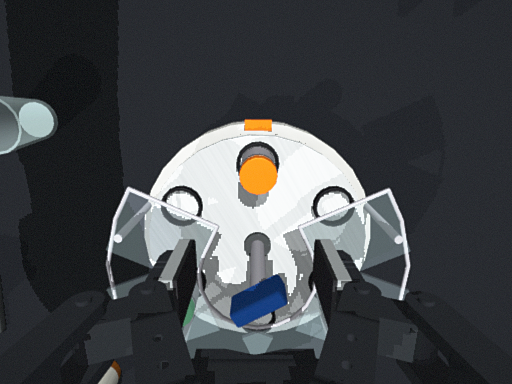

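The orange cap is centred at (258,174), which gives (0.444,0.181), and the fingers have clear room in the opening. Descending and gripping.

arm_command(commands=[[[-1,2.5,-20],0,-0.3],[[0,0,-30],0,-0.3],[[0,0,-30],0,-0.3],[[0,0,-30],0,-0.3],[[0,0,-25],0,-0.3],[[0,0,-15],0,-0.3],[[0,0,-4],0,-0.3],[[0,0,0],0,-0.3],[[0,0,0],0,0.2],[[0,0,0],0,1],[[0,0,0],0,1],[[0,0,0],0,1],[[0,0,0],0,1]], newtons=25)

```text
clock: 12.6
position: [0.4448, 0.1817, 0.0866]
tool_rot: [3.141, 0.002, 3.14]
force: [-0.9, 1.3, 7.8]
grip_width: 0.0334
finger_force: 24.1
```

arm_command(commands=[[[0,0,3],0,1],[[-2,0,1],0,1],[[-3,0,1],0,1],[[-3,0,1],0,1],[[-3,0,0],0,1],[[-3,0,0],0,1],[[-3,0,0],0,1],[[-2,0,0],0,1],[[0,0,0],0,1]])

```text
clock: 13.5
position: [0.4248, 0.1815, 0.0914]
tool_rot: [-3.142, -0.0, 3.141]
force: [2.4, -1.0, 0.4]
grip_width: 0.0333
finger_force: 24.8
```

Run:
```python
from h import *
f=shot('side','s6');c=f['image'][215:345,180:340]
print(bot.observe()['force'])
cv2.imwrite('pics/s6c.png',cv2.resize(c,None,fx=4.5,fy=4.5,interpolation=3)[:,:,::-1])
```

```text
[1.87113231 0.09155925 0.43521589]
```

View pics/s6c.png

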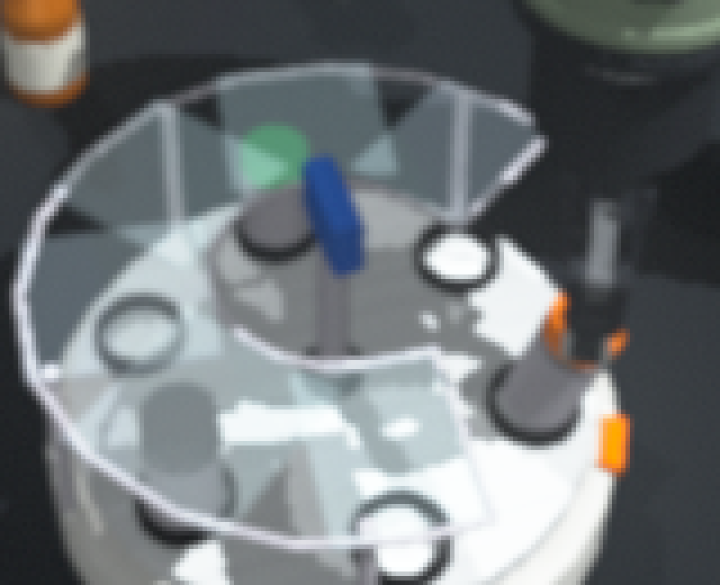

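The crop shows the capsule leaning outward, about 0.4 rad, with its base in the collar at (535,405). Grip harder and lift.

arm_command(commands=[[[0,0,0],0,1],[[0,0,0],0,1],[[-3,0,7],0,1],[[-3,0,8],0,1],[[-2,0,12],0,1],[[0,0,20],0,1],[[0,0,30],0,1],[[0,0,35],0,1],[[0,0,35],0,1],[[0,0,25],0,1],[[0,0,10],0,1],[[0,0,0],0,1],[[0,0,0],0,1]], newtons=60)

```text
clock: 14.85
position: [0.4164, 0.1812, 0.2726]
tool_rot: [-3.141, -0.001, 3.141]
force: [-0.0, 0.2, -2.0]
grip_width: 0.0314
finger_force: 61.6
```

Run:
```python
from h import *
f=shot('side','s7');o=bot.observe();print(o['position'],o['force'],o['grip_width'])
u,v=map(int,proj(f,o['position']+[0,0,-.005]));print(u,v)
s=shot('scene','c7');a,b=map(int,proj(s,o['position']+[0,0,-.005]));print(a,b)
cv2.imwrite('pics/c7c.png',np.hstack([cv2.resize(i[y-45:y+45,x-45:x+45],(390,390),interpolation=3) for i,x,y in((f['image'],u,v),(s['image'],a,b))])[:,:,::-1])
```

```text
[0.41633847 0.18114795 0.27228151] [ 0.29271185  1.12513269 -1.72175663] 0.030977498653784376
321 233
423 152
```

View pics/c7c.png

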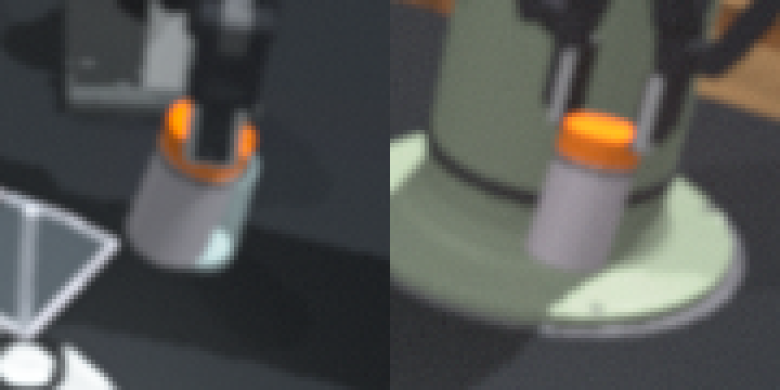

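The capsule is held and leaning. In the left panel (side view) the cap junction is about (207,163) and the base about (181,243). In the right panel (scene view) the cap top is about (600,129), the junction (597,160) and the base (562,255).

Run:
```python
from h import *
f=grab_frame('side');s=grab_frame('scene');k=90/390
def S(x,y): return ray(f,321-45+x*k,233-45+y*k)
def C(x,y): return ray(s,423-45+(x-390)*k,152-45+y*k)
b=tri([S(181,243),C(562,255)]);j=tri([S(207,163),C(597,160)])
a=j-b;print(b,j,np.linalg.norm(a),'lean',np.arccos(a[2]/np.linalg.norm(a)),'side-tilt',a[1]/a[2],'fwd',a[0]/a[2])
p=bot.observe()['position'];g=p+[0,0,bot.pinch_z];print('TCP',p,'base-TCP',b-p)
# predicted base from grasp point geometry
for t in(.3,.38,.45): print(t,'pred base-TCP', np.array([.049*np.sin(t)+.001,0,-.049*np.cos(t)+bot.pinch_z]))
```

```text
[0.42023658 0.17692936 0.23615067] [0.41441027 0.1802764  0.28539133] 0.04969699361457707 lean 0.13562009761953878 side-tilt 0.06797312797763032 fwd -0.11832315252119696
TCP [0.41658406 0.18131311 0.27246207] base-TCP [ 0.00365252 -0.00438375 -0.0363114 ]
0.3 pred base-TCP [ 0.01548049  0.         -0.02811149]
0.38 pred base-TCP [ 0.0191751   0.         -0.02680457]
0.45 pred base-TCP [ 0.02231331  0.         -0.02542191]
```

Run:
```python
from h import *
f=grab_frame('side');s=grab_frame('scene');k=90/390
p=bot.observe()['position'];g=p+[0,0,bot.pinch_z]
for t in(0,.15,.25,.35,.45):
    ax=np.array([-np.sin(t),0,np.cos(t)])
    A=[np.array(proj(q,g+ax*d)) for q in(f,s) for d in(.0,-.049)]
    o=[(A[0]-[276,188])/k,(A[1]-[276,188])/k,(A[2]-[378,107])/k+[390,0],(A[3]-[378,107])/k+[390,0]]
    print(t,[x.round().tolist() for x in o])
# silhouettes: orange extents & steel edges per row
for n,q,x0,y0,off in(('side',f,276,188,0),('scene',s,378,107,390)):
    im=cv2.cvtColor(q['image'],cv2.COLOR_RGB2HSV)[y0:y0+90,x0:x0+90]
    m=cv2.inRange(im,(3,100,80),(20,255,255));print(n,[(round(v/k),round(np.where(m[v])[0][0]/k)+off,round(np.where(m[v])[0][-1]/k)+off) for v in range(90) if m[v].any()])
```

```text
0 [[203.0, 154.0], [189.0, 242.0], [600.0, 150.0], [577.0, 242.0]]
0.15 [[203.0, 154.0], [172.0, 239.0], [600.0, 150.0], [570.0, 247.0]]
0.25 [[203.0, 154.0], [162.0, 236.0], [600.0, 150.0], [565.0, 249.0]]
0.35 [[203.0, 154.0], [151.0, 231.0], [600.0, 150.0], [561.0, 251.0]]
0.45 [[203.0, 154.0], [141.0, 227.0], [600.0, 150.0], [558.0, 251.0]]
side [(100, 173, 186), (104, 169, 186), (108, 165, 186), (113, 165, 186), (117, 160, 186), (121, 160, 247), (126, 160, 251), (130, 160, 251), (134, 160, 256), (139, 160, 256), (143, 160, 251), (147, 160, 251), (152, 165, 247), (156, 169, 243), (160, 169, 243), (165, 173, 238), (169, 182, 238), (173, 191, 234), (178, 199, 221)]
scene [(0, 412, 745), (4, 429, 741), (9, 442, 737), (13, 719, 732), (17, 719, 728), (22, 715, 776), (26, 715, 776), (30, 715, 776), (35, 763, 776), (39, 758, 776), (43, 754, 776), (48, 750, 776), (52, 745, 776), (56, 741, 776), (61, 737, 776), (65, 732, 776), (69, 728, 776), (74, 724, 776), (78, 702, 776), (82, 702, 776), (87, 702, 776), (91, 702, 776), (95, 719, 776), (100, 732, 776), (104, 745, 776), (108, 568, 776), (113, 563, 776), (117, 563, 624), (121, 559, 628), (126, 559, 633), (130, 559, 633), (134, 555, 633), (139, 555, 628), (143, 555, 628), (147, 559, 628), (152, 559, 633), (156, 572, 637), (160, 581, 637), (165, 594, 633)]
```

The axis came out ambiguous by eye, so I'll fit the silhouettes numerically by differencing against the first pictures, now and after a short wait.

arm_command(commands=[[[0,0,0],0,1],[[0,0,0],0,1],[[0,0,0],0,1]])

```text
clock: 15.45
position: [0.417, 0.1815, 0.2733]
tool_rot: [-3.142, -0.0, 3.141]
force: [-0.2, -0.7, -2.6]
grip_width: 0.0312
finger_force: 61.6
```

```bash
cat >> h.py <<'E'
def sil(f,bg,g,tag=''):
    """left/right edge mid-line of the capsule below the grasp point g, by background difference"""
    d=cv2.absdiff(f['image'],bg[:,:,::-1]).max(2)>14
    u,v=map(int,proj(f,g)); out=[]
    for r in range(v-2,v+40):
        c=np.where(d[r,u-28:u+28])[0]
        if len(c)>6: out.append((r,c[0]+u-28,c[-1]+u-28))
    return np.array(out)
E
cat > m.py <<'E'
from h import *
import sys
p=bot.observe()['position'];g=p+[0,0,bot.pinch_z-.012]
for n,k in(('side','s7'),('scene','c7')):
    q=grab_frame(n);bg=cv2.imread(f'pics/a_{n}.png')
    if len(sys.argv)>1: cv2.imwrite(f'pics/{sys.argv[1]}_{n}.png',q['image'][:,:,::-1])
    print(n,[round(x) for x in proj(q,g)],sil(q,bg,g).tolist())
    old=cv2.imread(f'pics/{k}.png');u,v=map(int,proj(q,g))
    print('change since lift',cv2.absdiff(q['image'],old[:,:,::-1].copy())[v-30:v+30,u-30:u+30].mean() if p[2]>.26 else '')
E
python3 m.py
```

```text
side [322, 228] [[226, 309, 333], [227, 308, 332], [228, 308, 333], [229, 308, 332], [230, 307, 332], [231, 307, 327], [232, 306, 328], [233, 306, 329], [234, 306, 329], [235, 305, 331], [236, 305, 329], [237, 304, 327], [238, 293, 326], [239, 293, 324], [240, 293, 324], [241, 295, 328], [242, 297, 328], [243, 299, 329], [244, 299, 329], [245, 298, 329], [246, 298, 328], [247, 298, 328], [248, 296, 326], [249, 295, 325], [250, 295, 317], [264, 293, 299], [265, 298, 306], [266, 299, 310], [267, 293, 316]]
change since lift 1.7287962962962964
scene [425, 147] [[144, 414, 435], [145, 414, 435], [146, 414, 433], [147, 413, 432], [148, 413, 433], [149, 413, 433], [150, 412, 433], [151, 412, 433], [152, 411, 433], [153, 411, 433], [154, 411, 432], [155, 411, 432], [156, 411, 431], [157, 410, 431], [158, 410, 430], [159, 410, 430], [160, 409, 430], [161, 409, 429], [162, 409, 429], [163, 409, 429], [164, 409, 428], [165, 410, 428], [166, 411, 428], [167, 412, 427], [168, 415, 427]]
change since lift 2.026574074074074
```

It is static but only about 0.13 rad lean, so it swung back: pad torsion is weak and the grip is above the centre of mass. I'll test by easing the grip to 20 N. If it hangs upright, I'll put it back and regrip at its middle.

arm_command(commands=[[[0,0,0],0,1],[[0,0,0],0,1],[[0,0,0],0,1],[[0,0,0],0,1]], newtons=20)

```text
clock: 15.95
position: [0.417, 0.1815, 0.2734]
tool_rot: [-3.142, -0.0, 3.141]
force: [-0.7, -0.0, -1.1]
grip_width: 0.0313
finger_force: 61.6
```

```bash
python3 m.py e
```

```text
side [322, 228] [[226, 309, 334], [227, 308, 334], [228, 308, 333], [229, 307, 332], [230, 307, 331], [231, 307, 327], [232, 306, 332], [233, 306, 329], [234, 306, 329], [235, 305, 330], [236, 305, 327], [237, 304, 327], [238, 293, 326], [239, 293, 324], [240, 293, 324], [241, 295, 328], [242, 297, 328], [243, 299, 329], [244, 299, 329], [245, 299, 329], [246, 298, 328], [247, 297, 327], [248, 296, 326], [249, 296, 318], [250, 295, 317], [264, 293, 300], [265, 299, 306], [266, 301, 310], [267, 293, 317]]
change since lift 1.7885185185185186
scene [425, 147] [[144, 414, 435], [145, 414, 435], [146, 414, 433], [147, 414, 432], [148, 413, 433], [149, 413, 433], [150, 412, 433], [151, 406, 433], [152, 411, 433], [153, 411, 432], [154, 411, 432], [155, 411, 432], [156, 411, 431], [157, 410, 431], [158, 410, 430], [159, 410, 430], [160, 409, 430], [161, 409, 429], [162, 409, 429], [163, 409, 429], [164, 409, 428], [165, 410, 428], [166, 411, 427], [167, 412, 427], [168, 415, 427], [169, 419, 425]]
change since lift 2.018148148148148
```

The grip held at 61 N and the edge slopes give a lean of about 0.18–0.2 rad. I'll dip only the lower base edge back into the collar and pull outward again at this firm grip.

arm_command(commands=[[[4,0,-15],0,1],[[8,0,-35],0,1],[[8,0,-40],0,1],[[0.5,0,-35],0,1],[[0,0,-25],0,1],[[0,0,-15],0,1],[[0,0,-6],0,1],[[0,0,-4],0,1],[[0,0,-4],0,1],[[0,0,0],0,1]], newtons=60)

```text
clock: 17.05
position: [0.4377, 0.1816, 0.0946]
tool_rot: [3.141, 0.001, 3.141]
force: [-0.5, 1.0, -1.6]
grip_width: 0.0311
finger_force: 61.6
```

arm_command(commands=[[[-2,0,0],0,1],[[-2,0,0],0,1],[[-2,0,0],0,1],[[-2,0,0],0,1],[[-2,0,0],0,1],[[-2,0,0.5],0,1],[[-2,0,0.5],0,1],[[-2,0,0],0,1],[[0,0,0],0,1]])

```text
clock: 17.95
position: [0.4215, 0.1815, 0.0955]
tool_rot: [3.141, 0.0, 3.141]
force: [2.1, -0.7, -1.7]
grip_width: 0.0311
finger_force: 59.5
```

arm_command(commands=[[[-2,0,4],0,1],[[-2,0,5],0,1],[[-1,0,6],0,1],[[0,0,12],0,1],[[0,0,25],0,1],[[0,0,35],0,1],[[0,0,40],0,1],[[0,0,35],0,1],[[0,0,16],0,1],[[0,0,0],0,1],[[0,0,0],0,1]])

```text
clock: 19.05
position: [0.4162, 0.1813, 0.2735]
tool_rot: [-3.142, 0.0, 3.141]
force: [1.4, -0.7, -2.7]
grip_width: 0.0309
finger_force: 62.4
```

```bash
python3 m.py g
```

```text
side [322, 228] [[226, 309, 333], [227, 309, 334], [228, 308, 334], [229, 308, 331], [230, 308, 332], [231, 307, 326], [232, 307, 329], [233, 306, 329], [234, 306, 329], [235, 306, 329], [236, 305, 328], [237, 305, 327], [238, 304, 327], [239, 294, 326], [240, 294, 327], [241, 295, 328], [242, 297, 329], [243, 298, 329], [244, 299, 329], [245, 299, 329], [246, 298, 328], [247, 297, 327], [248, 296, 326], [249, 295, 324], [250, 295, 317], [264, 294, 301], [265, 298, 306], [266, 301, 313], [267, 304, 316]]
change since lift 1.5969444444444445
scene [425, 146] [[144, 414, 435], [145, 414, 435], [146, 414, 434], [147, 413, 432], [148, 413, 433], [149, 413, 433], [150, 412, 433], [151, 412, 433], [152, 411, 433], [153, 411, 433], [154, 411, 432], [155, 411, 432], [156, 411, 431], [157, 410, 431], [158, 410, 431], [159, 410, 430], [160, 409, 430], [161, 409, 429], [162, 409, 429], [163, 409, 429], [164, 409, 428], [165, 410, 428], [166, 411, 428], [167, 413, 427], [168, 415, 427], [169, 419, 425]]
change since lift 2.0676851851851854
```

Run:
```python
from h import *
s=grab_frame('scene');f=grab_frame('side');w=grab_frame('wrist');cv2.imwrite('pics/w8.png',w['image'][:,:,::-1])
p=bot.observe()['position'];g=p+[0,0,bot.pinch_z]
def ony(q,u,v,y):
    o,d=ray(q,u,v);return o+d*(y-o[1])/d[1]
for r in(164.5,165.7): print('base scene',(ony(s,418.4,r,p[1])-g).round(4))
print('top scene',(ony(s,(601-390)*90/390+378,128*90/390+107,p[1])-g).round(4))
for u,v in((314.5,243),(318,244.5)): print('base side',(ony(f,u,v,p[1])-g).round(4))
for t in(0,.2,.4):
    ax=np.array([-np.sin(t),0,np.cos(t)]);e=np.array([np.cos(t),0,np.sin(t)]);Y=np.array([0,1,0])
    for q,n in((s,'scene'),(f,'side')):
        P=np.array([proj(q,g-ax*.049+.018*(np.cos(a)*e+np.sin(a)*Y)) for a in np.linspace(0,6.28,60)])
        print(t,n,'base ellipse: u',P[:,0].min().round(1),P[:,0].max().round(1),'v',P[:,1].min().round(1),P[:,1].max().round(1))
    print(t,'wrist cap top',np.round(proj(w,g+ax*.015),1))
m=cv2.inRange(cv2.cvtColor(w['image'],cv2.COLOR_RGB2HSV),(5,130,80),(18,255,255))
cs,_=cv2.findContours(m,cv2.RETR_EXTERNAL,cv2.CHAIN_APPROX_NONE)
for c in cs:
    if cv2.contourArea(c)>60: print(cv2.boundingRect(c),cv2.contourArea(c),cv2.fitEllipse(c))
```

```text
base scene [ 0.013   0.     -0.0472]
base scene [ 0.0113  0.     -0.0508]
top scene [0.0056 0.     0.0131]
base side [ 0.0103  0.     -0.0486]
base side [ 0.0036  0.     -0.0511]
0 scene base ellipse: u 412.0 430.4 v 158.3 167.5
0 side base ellipse: u 310.3 329.8 v 237.6 250.6
0 wrist cap top [255.3 258.1]
0.2 scene base ellipse: u 410.0 428.2 v 160.6 167.9
0.2 side base ellipse: u 305.5 324.2 v 236.0 249.9
0.2 wrist cap top [255.3 252.1]
0.4 scene base ellipse: u 408.3 426.2 v 161.6 168.0
0.4 side base ellipse: u 301.4 318.5 v 233.6 248.6
0.4 wrist cap top [255.3 245.7]
(221, 216, 68, 77) 4136.0 ((254.34201049804688, 253.61863708496094), (68.97125244140625, 76.46988677978516), 0.3644605875015259)
(244, 141, 24, 11) 208.5 ((255.43966674804688, 146.34461975097656), (10.41057014465332, 29.95513343811035), 89.39312744140625)
```

```bash
cat > capfit.py <<'E'
from h import *
def fit(w,p,show=True):
    g=np.array(p)+[0,0,bot.pinch_z]
    R=bot.observe()['tool_rot'];ps=R[2];fx=np.array([np.cos(ps),np.sin(ps),0])  # tool x; capsule leans along it
    m=cv2.inRange(cv2.cvtColor(w['image'],cv2.COLOR_RGB2HSV),(5,130,80),(18,255,255))
    c=max(cv2.findContours(m,cv2.RETR_EXTERNAL,cv2.CHAIN_APPROX_NONE)[0],key=cv2.contourArea)
    x,y,W,H=cv2.boundingRect(c)
    res=[]
    for t in np.arange(-.1,.7,.1):
        ax=np.sin(t)*fx+np.array([0,0,np.cos(t)]);e=-np.cos(t)*fx+np.array([0,0,np.sin(t)])
        pr=lambda h,s,d:proj(w,g+ax*h+e*s-fx*d)
        # slide d from far top edge row, then near edge row
        ds=np.linspace(-.01,.015,251);far=[pr(.015,.018,d)[1] for d in ds]
        d=np.interp(y+H-.5,far,ds)
        res.append((round(t,2),round(d*1000,1),round(min(pr(.001,-.018,d)[1],pr(.015,-.018,d)[1]),1)))
    return (x,y,W,H),res
if __name__=='__main__':
    w=grab_frame('wrist');print(fit(w,bot.observe()['position']))
E
python3 capfit.py
```

```text
((221, 216, 68, 77), [(np.float64(-0.1), np.float64(0.5), np.float64(214.4)), (np.float64(0.0), np.float64(0.7), np.float64(213.0)), (np.float64(0.1), np.float64(1.1), np.float64(212.5)), (np.float64(0.2), np.float64(1.8), np.float64(212.9)), (np.float64(0.3), np.float64(2.8), np.float64(214.1)), (np.float64(0.4), np.float64(4.0), np.float64(215.2)), (np.float64(0.5), np.float64(5.5), np.float64(215.2)), (np.float64(0.6), np.float64(7.2), np.float64(216.1))])
```

View pics/w8.png

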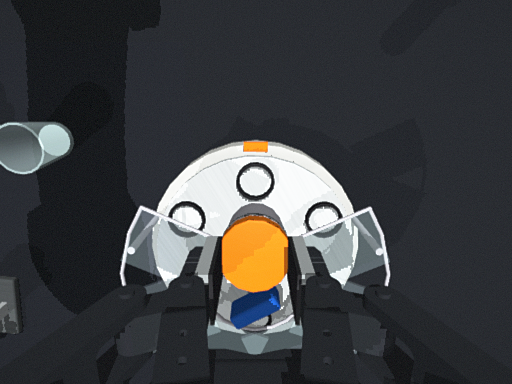

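The picture shows the cap at (255,254) and a strip of the steel body above it up to about row 204, with the pocket behind it empty. So the lean is less than the line of sight; I'll compute it from that row.

Run:
```python
from h import *
w=grab_frame('wrist');p=bot.observe()['position'];g=p+[0,0,bot.pinch_z]
print([ (r,w['image'][r,255].tolist()) for r in range(198,222)])
for t in np.arange(0,.6,.1):
    ax=np.array([-np.sin(t),0,np.cos(t)]);e=np.array([np.cos(t),0,np.sin(t)])
    for d in (0,.003,.006):
        r=lambda h,s:round(proj(w,g+ax*h+e*s+[d,0,0])[1],1)
        print(round(t,1),d,'top far',r(.015,.018),'top near',r(.015,-.018),'cap low near',r(.001,-.018),'base near',r(-.049,-.018))
```

```text
[(198, [38, 39, 41]), (199, [46, 47, 50]), (200, [101, 103, 104]), (201, [156, 161, 163]), (202, [251, 255, 255]), (203, [154, 155, 159]), (204, [112, 112, 116]), (205, [114, 112, 117]), (206, [116, 115, 119]), (207, [114, 114, 118]), (208, [114, 115, 120]), (209, [115, 115, 118]), (210, [117, 115, 121]), (211, [118, 119, 122]), (212, [115, 116, 120]), (213, [60, 62, 67]), (214, [53, 50, 52]), (215, [110, 84, 74]), (216, [155, 78, 22]), (217, [158, 79, 12]), (218, [155, 77, 6]), (219, [164, 80, 16]), (220, [231, 117, 31]), (221, [255, 187, 65])]
0.0 0 top far 291.3 top near 222.6 cap low near 211.8 base near 184.5
0.0 0.003 top far 296.7 top near 228.7 cap low near 217.4 base near 188.9
0.0 0.006 top far 301.9 top near 234.7 cap low near 223.0 base near 193.4
0.1 0 top far 290.6 top near 218.2 cap low near 210.5 base near 191.2
0.1 0.003 top far 296.0 top near 224.3 cap low near 216.1 base near 195.6
0.1 0.006 top far 301.3 top near 230.3 cap low near 221.6 base near 199.9
0.2 0 top far 289.3 top near 214.2 cap low near 209.6 base near 198.1
0.2 0.003 top far 294.8 top near 220.2 cap low near 215.1 base near 202.4
0.2 0.006 top far 300.2 top near 226.1 cap low near 220.6 base near 206.7
0.3 0 top far 287.5 top near 210.5 cap low near 209.0 base near 205.3
0.3 0.003 top far 293.0 top near 216.5 cap low near 214.5 base near 209.5
0.3 0.006 top far 298.5 top near 222.4 cap low near 220.0 base near 213.7
0.4 0 top far 285.1 top near 207.3 cap low near 208.9 base near 212.6
0.4 0.003 top far 290.7 top near 213.3 cap low near 214.3 base near 216.8
0.4 0.006 top far 296.3 top near 219.1 cap low near 219.7 base near 221.0
0.5 0 top far 282.2 top near 204.6 cap low near 209.0 base near 220.1
0.5 0.003 top far 287.9 top near 210.5 cap low near 214.4 base near 224.3
0.5 0.006 top far 293.6 top near 216.3 cap low near 219.7 base near 228.4
```

That settles it: lean 0.21 rad, with a 3 mm offset in the pads. Repeat the tilt deeper in the collar, measuring in place.

arm_command(commands=[[[4,0,-20],0,1],[[7,0,-40],0,1],[[5.5,0,-40],0,1],[[0,0,-35],0,1],[[0,0,-24],0,1],[[0,0,-10],0,1],[[0,0,-5],0,1],[[0,0,-5],0,1],[[0,0,-3],0,1],[[0,0,0],0,1]])

```text
clock: 20.4
position: [0.4333, 0.1816, 0.0918]
tool_rot: [3.141, 0.001, 3.141]
force: [0.2, -0.9, -1.3]
grip_width: 0.0311
finger_force: 62.4
```

arm_command(commands=[[[-3,0,0],0,1],[[-3,0,0],0,1],[[-3,0,0.5],0,1],[[-3,0,0.5],0,1],[[-3,0,0.5],0,1],[[-2,0,0.5],0,1],[[0,0,0],0,1]])

```text
clock: 21.1
position: [0.4159, 0.1815, 0.0936]
tool_rot: [3.142, 0.0, 3.141]
force: [2.9, -0.3, 0.3]
grip_width: 0.0308
finger_force: 59.7
```

```bash
cat > capfit.py <<'E'
from h import *
from scipy.optimize import least_squares
w=grab_frame('wrist');s=bot.observe();p=s['position'];g=p+[0,0,bot.pinch_z]
ps=s['tool_rot'][2];fx=np.array([np.cos(ps),np.sin(ps),0])
ax=lambda t:np.sin(t)*fx+[0,0,np.cos(t)]
e=lambda t:-np.cos(t)*fx+[0,0,np.sin(t)]
row=lambda h,r,t,d:proj(w,g+ax(t)*h+e(t)*r-fx*d)[1]
c=w['image'][:,255].astype(int)
h=cv2.cvtColor(w['image'],cv2.COLOR_RGB2HSV)[:,255]
om=[r for r in range(190,310) if 4<=h[r][0]<=25 and h[r][1]>130]
far,low=om[-1]+.5,om[0]-.5
br=[r for r in om if c[r][0]>200]; near=br[0]-.5 if br else None
print('p',p.round(4),'force',s['force'].round(1),'far',far,'topnear',near,'caplow',low,'R up col:',[int(c[r][0]) for r in range(int(low)-22,int(low)+8)],'from',int(low)-22)
q=least_squares(lambda z:[row(.015,.018,*z)-far,row(.015,-.018,*z)-near],[.3,.003]).x
print('lean,d',q.round(4),'pred caplow',row(.001,-.018,*q),'base near',row(-.049,-.018,*q))
E
python3 capfit.py
```

```text
p [0.4161 0.1816 0.0935] force [ 3.9 -0.2  1.6] far 293.5 topnear 189.5 caplow 189.5 R up col: [35, 33, 81, 176, 177, 172, 170, 169, 171, 171, 185, 205, 250, 255, 254, 254, 254, 254, 254, 254, 254, 254, 254, 249, 248, 248, 248, 248, 245, 237] from 167
lean,d [ 0.4102 -0.0025] pred caplow 204.37319489519143 base near 209.8535333996918
```

Run:
```python
from h import *
w=grab_frame('wrist');h=cv2.cvtColor(w['image'],cv2.COLOR_RGB2HSV)
for col in(240,255,270): print([(r,*map(int,w['image'][r,col])) for r in range(180,226,2)])
print([(r,*map(int,w['image'][r,255])) for r in range(286,300,2)])
```

```text
[(180, 255, 163, 29), (182, 254, 161, 29), (184, 254, 161, 27), (186, 254, 161, 29), (188, 254, 162, 28), (190, 254, 160, 31), (192, 247, 138, 25), (194, 248, 148, 64), (196, 237, 243, 243), (198, 238, 238, 235), (200, 235, 237, 233), (202, 162, 166, 166), (204, 168, 173, 174), (206, 255, 255, 255), (208, 249, 251, 251), (210, 248, 251, 251), (212, 249, 251, 251), (214, 251, 252, 252), (216, 240, 244, 245), (218, 149, 153, 156), (220, 12, 5, 11), (222, 248, 123, 28), (224, 255, 187, 66)]
[(180, 255, 165, 28), (182, 254, 161, 25), (184, 254, 164, 33), (186, 254, 161, 27), (188, 254, 163, 27), (190, 248, 140, 30), (192, 248, 142, 26), (194, 248, 149, 65), (196, 237, 243, 246), (198, 237, 239, 235), (200, 237, 238, 235), (202, 168, 173, 176), (204, 168, 173, 172), (206, 229, 234, 235), (208, 234, 237, 238), (210, 232, 235, 236), (212, 234, 237, 237), (214, 242, 246, 245), (216, 16, 22, 26), (218, 89, 47, 33), (220, 255, 169, 46), (222, 255, 197, 75), (224, 254, 197, 77)]
[(180, 255, 165, 31), (182, 254, 163, 27), (184, 254, 161, 22), (186, 247, 138, 19), (188, 248, 142, 25), (190, 247, 141, 22), (192, 247, 138, 23), (194, 248, 150, 64), (196, 239, 245, 247), (198, 238, 239, 236), (200, 238, 238, 235), (202, 172, 179, 179), (204, 170, 174, 174), (206, 196, 202, 201), (208, 238, 241, 242), (210, 239, 243, 243), (212, 238, 242, 242), (214, 237, 241, 242), (216, 241, 244, 245), (218, 109, 111, 112), (220, 5, 9, 18), (222, 118, 56, 18), (224, 255, 176, 48)]
[(286, 254, 194, 61), (288, 254, 193, 62), (290, 254, 194, 62), (292, 255, 174, 45), (294, 155, 156, 163), (296, 155, 161, 159), (298, 150, 155, 155)]
```

arm_command(commands=[[[-2,0,4],0,1],[[-2,0,4],0,1],[[-1,0,6],0,1],[[0,0,10],0,1],[[0,0,15],0,1],[[0,0,10],0,1],[[0,0,0],0,1]])

```text
clock: 21.9
position: [0.4116, 0.1817, 0.1438]
tool_rot: [3.141, 0.002, 3.14]
force: [0.3, -0.1, -1.3]
grip_width: 0.0313
finger_force: 65.0
```

```bash
cat > col.py <<'E'
from h import *
w=grab_frame('wrist');s=bot.observe();p=s['position'];print(p.round(4),s['force'].round(1))
print([(r,*map(int,w['image'][r,255])) for r in range(186,230,1)])
print([(r,*map(int,w['image'][r,255])) for r in range(284,304,1)])
E
python3 col.py
```

```text
[0.4113 0.1815 0.143 ] [ 0.6 -0.  -2.4]
[(186, 238, 240, 237), (187, 209, 214, 210), (188, 170, 176, 175), (189, 166, 172, 173), (190, 199, 207, 207), (191, 255, 255, 255), (192, 248, 250, 251), (193, 233, 237, 238), (194, 232, 235, 237), (195, 234, 238, 238), (196, 238, 242, 242), (197, 240, 244, 246), (198, 102, 106, 106), (199, 23, 21, 23), (200, 24, 23, 22), (201, 30, 33, 35), (202, 52, 57, 58), (203, 44, 45, 49), (204, 35, 36, 35), (205, 70, 74, 74), (206, 148, 153, 152), (207, 109, 109, 114), (208, 105, 105, 111), (209, 108, 106, 110), (210, 108, 109, 112), (211, 109, 107, 112), (212, 108, 111, 113), (213, 105, 104, 108), (214, 90, 94, 96), (215, 105, 107, 105), (216, 140, 102, 84), (217, 143, 73, 22), (218, 146, 74, 14), (219, 169, 85, 18), (220, 245, 131, 34), (221, 255, 178, 54), (222, 255, 180, 58), (223, 254, 177, 56), (224, 254, 175, 54), (225, 254, 173, 52), (226, 254, 172, 51), (227, 254, 171, 52), (228, 254, 170, 53), (229, 254, 169, 47)]
[(284, 254, 170, 34), (285, 254, 168, 34), (286, 254, 170, 35), (287, 254, 166, 31), (288, 254, 168, 34), (289, 254, 166, 30), (290, 255, 168, 24), (291, 255, 161, 43), (292, 234, 158, 114), (293, 148, 151, 156), (294, 115, 122, 128), (295, 118, 122, 123), (296, 120, 123, 124), (297, 122, 124, 125), (298, 122, 127, 127), (299, 118, 124, 123), (300, 124, 127, 127), (301, 118, 122, 122), (302, 118, 123, 122), (303, 117, 119, 121)]
```

It fell back to about 0.24 rad once free, so the hold is limited by friction at 60 N. Tilt once more and lift at 120 N.

arm_command(commands=[[[8,0,0],0,1],[[8,0,-5],0,1],[[4,0,-15],0,1],[[0,0,-15],0,1],[[0,0,-8],0,1],[[0,0,-5],0,1],[[0,0,-3],0,1],[[0,0,0],0,1],[[-3,0,0],0,1],[[-3,0,0],0,1],[[-3,0,0.5],0,1],[[-3,0,0.5],0,1],[[-3,0,0.5],0,1],[[-2,0,0.5],0,1]])

```text
clock: 23.35
position: [0.414, 0.1816, 0.0936]
tool_rot: [3.141, 0.001, 3.141]
force: [4.5, 0.6, -1.8]
grip_width: 0.0311
finger_force: 59.5
```

arm_command(commands=[[[0,0,0],0,1],[[0,0,0],0,1],[[0,0,0],0,1],[[-1,0,2],0,1],[[-1.5,0,3],0,1],[[-2,0,4],0,1],[[-2,0,5],0,1],[[0,0,8],0,1],[[0,0,15],0,1],[[0,0,13],0,1],[[0,0,0],0,1]], newtons=120)

```text
clock: 24.45
position: [0.4081, 0.1818, 0.145]
tool_rot: [3.141, 0.002, 3.141]
force: [0.2, -0.4, -2.0]
grip_width: 0.028
finger_force: 125.3
```

```bash
python3 col.py
```

```text
[0.4078 0.1816 0.1441] [ 0.   0.7 -1.6]
[(186, 239, 248, 252), (187, 238, 243, 241), (188, 238, 240, 237), (189, 239, 240, 237), (190, 227, 228, 226), (191, 174, 179, 179), (192, 168, 173, 174), (193, 179, 184, 187), (194, 228, 232, 234), (195, 255, 255, 255), (196, 248, 250, 250), (197, 233, 237, 237), (198, 233, 237, 238), (199, 235, 239, 238), (200, 237, 241, 241), (201, 194, 200, 201), (202, 55, 58, 59), (203, 15, 16, 15), (204, 25, 26, 27), (205, 39, 41, 44), (206, 53, 55, 58), (207, 41, 41, 43), (208, 48, 49, 51), (209, 106, 108, 110), (210, 193, 200, 199), (211, 255, 255, 255), (212, 254, 254, 255), (213, 253, 254, 254), (214, 255, 255, 255), (215, 235, 239, 241), (216, 106, 113, 117), (217, 99, 101, 106), (218, 143, 73, 35), (219, 238, 118, 20), (220, 255, 177, 51), (221, 255, 187, 65), (222, 255, 195, 74), (223, 254, 194, 72), (224, 254, 190, 69), (225, 254, 191, 71), (226, 254, 192, 72), (227, 254, 190, 68), (228, 254, 192, 72), (229, 254, 189, 67)]
[(284, 254, 183, 50), (285, 254, 180, 44), (286, 254, 179, 42), (287, 254, 180, 47), (288, 254, 180, 48), (289, 254, 180, 42), (290, 255, 176, 38), (291, 255, 169, 39), (292, 243, 150, 92), (293, 157, 160, 166), (294, 149, 159, 165), (295, 155, 161, 163), (296, 150, 154, 153), (297, 116, 121, 123), (298, 117, 121, 122), (299, 119, 123, 123), (300, 120, 122, 125), (301, 122, 125, 126), (302, 121, 123, 125), (303, 119, 124, 124)]
```

The lean now holds at about 0.35 rad with 125 N. Before crossing I'll check where the neighbouring look-alike stand is, and estimate the base offset from the scene and side views.

Run:
```python
from h import *
s=grab_frame('scene');f=grab_frame('side');w=grab_frame('wrist')
print('med stand lens',tri([ray(s,246,131),ray(f,317,160)]),'foot',onz(f,313,201,.015),onz(s,247,180,.015))
print('big stand lens',tri([ray(s,135,146),ray(f,253,134)]))
m=cv2.inRange(cv2.cvtColor(w['image'],cv2.COLOR_RGB2HSV),(5,130,80),(18,255,255))
c=max(cv2.findContours(m,cv2.RETR_EXTERNAL,cv2.CHAIN_APPROX_NONE)[0],key=cv2.contourArea);print(cv2.boundingRect(c))
```

```text
med stand lens [ 0.44122879 -0.29664906  0.16157944] foot [ 0.43777152 -0.28603822  0.015     ] [ 0.45894971 -0.27901312  0.015     ]
big stand lens [ 0.68282397 -0.46973668  0.1493484 ]
(224, 218, 61, 75)
```

arm_command(commands=[[[0,0,10],0,1],[[0,0,20],0,1],[[0,0,30],0,1],[[0,0,30],0,1],[[0,0,30],0,1],[[0,0,15],0,1],[[0,0,5],0,1]])

```text
clock: 25.35
position: [0.4078, 0.1818, 0.2851]
tool_rot: [3.141, 0.002, 3.141]
force: [0.9, -0.2, -2.7]
grip_width: 0.0277
finger_force: 125.4
```

arm_command(commands=[[[2,-5,0],0,1],[[6,-15,0],0,1],[[11,-26,0],0,1],[[15,-35,0],-0.02,1],[[15,-35,0],-0.02,1],[[15,-35,0],-0.02,1],[[15,-35,0],-0.02,1],[[15,-35,0],-0.02,1],[[15,-35,0],-0.017,1],[[15,-35,0],0,1],[[15,-35,0],0,1],[[13,-33,0],0,1],[[10,-28,0],0,1],[[7,-18,0],0,1],[[4,-9,0],0,1],[[0,0,0],0,1],[[0,0,0],0,1]])

```text
clock: 27.05
position: [0.5802, -0.2315, 0.2828]
tool_rot: [3.141, -0.001, 3.025]
force: [-0.8, 0.1, -1.9]
grip_width: 0.0277
finger_force: 125.5
```

```bash
cat > fin.py <<'E'
from h import *
w=grab_frame('wrist');s=grab_frame('scene');f=grab_frame('side');o=bot.observe();p=o['position'];g=p+[0,0,bot.pinch_z]
print(p.round(4),o['tool_rot'].round(3))
print('col',[int(w['image'][r,255][0]) for r in range(205,224)],[int(w['image'][r,255][2]) for r in range(205,224)],'far',[int(w['image'][r,255][0]-w['image'][r,255][2]*1.) for r in range(286,298)])
for n,q in(('scene',s),('side',f)):
    bg=cv2.imread(f'pics/c7.png' if n=='scene' else 'pics/s7.png')
    d=cv2.absdiff(q['image'],bg[:,:,::-1].copy()).max(2)>16
    u,v=map(int,proj(q,g-[0,0,.03]));print(n,u,v)
    for r in range(v-22,v+24): print(r,''.join('#' if x else '.' for x in d[r,u-24:u+24]))
    print('start col',u-24)
ps=o['tool_rot'][2];fx=np.array([np.cos(ps),np.sin(ps),0]);t=.35
ax=np.sin(t)*fx+[0,0,np.cos(t)];e=-np.cos(t)*fx+[0,0,np.sin(t)];Y=np.cross(ax,e)
b=g-fx*.005-[0,0,.004]-ax*.049
for n,q in(('scene',s),('side',f)):
    P=np.array([proj(q,b+.018*(np.cos(a)*e+np.sin(a)*Y)) for a in np.linspace(0,6.28,90)])
    T=np.array([proj(q,b+ax*.064+.018*(np.cos(a)*e+np.sin(a)*Y)) for a in np.linspace(0,6.28,90)])
    print(n,'pred base',P.min(0).round(1),P.max(0).round(1),'top',T.min(0).round(1),T.max(0).round(1))
    h=cv2.cvtColor(q['image'],cv2.COLOR_RGB2HSV);u,v=map(int,proj(q,g));m=cv2.inRange(h,(4,130,90),(20,255,255))[v-25:v+25,u-25:u+25]
    x,y,W,H=cv2.boundingRect(m);print('orange box',x+u-25,y+v-25,W,H)
E
python3 fin.py
```

```text
[ 0.5804 -0.2314  0.2835] [3.141 0.    3.025]
col [238, 106, 21, 27, 27, 33, 48, 29, 34, 50, 97, 96, 89, 153, 175, 198, 210, 210, 208] [233, 133, 80, 83, 81, 87, 112, 85, 89, 97, 115, 105, 82, 32, 24, 28, 46, 42, 37] far [194, 191, 192, 193, 200, 202, 111, -2, -14, -8, -7, -6]
scene 222 115
93 ..............##.#####.###.######...............
94 ..............##.#####.####.######..............
95 ..............##.#####.####.#####...............
96 ..............########.####.######..............
97 ..............#############.######..............
98 ..............#############.######..............
99 ..............#############.####................
100 ..............#############.....................
101 ..............###################...............
102 ..............##################................
103 ..............##################................
104 ..............##################................
105 ..............##################................
106 .............##################.................
107 .............##################.................
108 .............###
[... 3600 characters left out ...]
..........
147 ##..............................................
148 ###.............................................
149 ###.............................................
150 ###.............................................
151 ###.............................................
152 ###.............................................
153 ###.............................................
154 ###.............................................
155 ###.............................................
start col 246
scene pred base [207.8 123.9] [223.1 129.3] top [213.9  97. ] [229.6 102. ]
orange box 213 97 16 10
side pred base [257.4 134.1] [269.  141.5] top [265.1 115.6] [277.1 122.9]
orange box 264 118 14 8
```

Measured silhouettes agree with the prediction to about 1–2 px (lean about 0.34, held through the travel). Final lowering.

arm_command(commands=[[[1,0,-5],0,1],[[1,0,-8],0,1],[[1,0,-10],0,1],[[1,0,-10],0,1],[[0.5,0,-8],0,1],[[0,0,-5],0,1],[[0,0,-2],0,1],[[0,0,0],0,1],[[0,0,0],0,1],[[0,0,0],0,1],[[0,0,0],0,1],[[0,0,0],0,1],[[0,0,0],0,1]])

```text
clock: 28.5
position: [0.585, -0.2325, 0.2355]
tool_rot: [-3.142, 0.0, 3.024]
force: [0.2, -0.1, -1.5]
grip_width: 0.0273
finger_force: 125.5
```

```bash
python3 fin.py | grep -E "^\[|col \[|pred|orange"
python3 - <<'E'
from h import *
S=grab_frame('scene');T=grab_frame('side')
for n,q,r in(('scene',S,(150,260,160,250)),('side',T,(225,275,160,195))):
    a=cv2.imread(f'pics/a_{n}.png')[:,:,::-1]
    for im in(a,q['image']):
        print(n,[b for b in blobs(im,(105,90,40),(130,255,255),5) if r[0]<b[0][0]<r[1] and r[2]<b[0][1]<r[3]])
E
```

```text
[ 0.585  -0.2325  0.2354] [-3.142  0.     3.024]
col [42, 41, 52, 166, 255, 255, 253, 253, 255, 255, 193, 102, 109, 189, 225, 240, 240, 242, 242] [47, 44, 55, 165, 255, 255, 253, 253, 255, 255, 197, 115, 104, 37, 32, 50, 52, 56, 58] far [201, 197, 197, 199, 202, 205, 142, -4, -20, -9, -11, -12]
scene pred base [207.5 142.8] [222.5 148.4] top [213.5 117. ] [228.7 122.2]
orange box 212 117 16 10
side pred base [255.8 148.5] [267.1 156. ] top [263.2 131.1] [274.9 138.5]
orange box 263 134 13 7
scene []
scene []
side [([251.6, 175.9], [250, 175, 4, 3, 9])]
side [([251.0, 176.0], [250, 175, 3, 3, 5])]
```

```bash
python3 -c "
from h import *
print(ticket.job_done())"
```

```text
the job is handed in; nothing more can be done
None
```

I handed the job in at about 28.5 s of the 56 s allowed, with no verdict shown. The orange-capped capsule is held still in front of the smallest camera, base towards the lens: about 100 mm away, on its axis to within a few mm, and aligned to about 0.05 rad by my measurements. The turret clicked at -60°, and the other capsules were last seen in their pockets.

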